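# Lock the plate reader's carriage for transport

## Robot

A 6-joint arm with a two-finger parallel gripper is mounted at the origin on the work surface. World frame = base frame: x ahead of the robot, y to its left, z up, the work surface at z = 0. Lengths are in m, angles in rad, forces in N, time in s.
With the tool pointing down it reaches from about 0.275 to 0.875 m from the base axis. Payload 12.5 kg.
Tool frame: the origin (TCP) lies at the very end of the fingers, on their centre line; the grasp point (between the pads) lies 19 mm behind it; x points along the fingers, y is the direction in which the jaws open and shut, and the axes are right-handed (so a half turn about x gives the same grasp; the last joint's range is limited). The gripper opens to 85 mm and grips with 20 to 120 N. Pads are 22 mm wide; open, the fingers measure 114 mm over their backs; the gripper's body (76 mm by 85 mm) begins 54 mm behind the grasp point. The pads swing forward as they close: fully open they stand 13 mm farther back than shut.
Start: joints at [-1.402, 0.351, 1.652, -0, 1.139, -0.085], TCP at [0.138, -0.532, 0.231] pointing down, gripper open.
Joint ranges: [-2.75, 2.75], [-0.79, 2.1], [0.01, 2.65], [-1.57, 4.71], [0.07, 3.14], [-2.87, 2.87]. Speed limits (rad/s): [2.22, 2.22, 2.79, 3.14, 3.14, 3.14].

## Interface

Orientations are given as a 3x3 rotation matrix whose columns are the frame's x, y, z axes.
In Python, from bench import manip gives the robot as it stands. Calls block until the motion is done:
- manip.move_ptp(position, orientation): joint-space move of the TCP to a pose.
- manip.move_l(position, attitude=None, max_speed=0.15): straight line of the TCP; attitude=None keeps the orientation; max_speed is the mean speed in m/s.
- manip.move_j(angles): joint-space move.
- manip.set_gripper(opening, effort=None): opening from 0.0 (shut) to 1.0 (fully open); effort is the grip in N (None keeps the last); returns when the fingers have stopped.
- manip.dwell(seconds).
- manip.inverse_kinematics(position, orientation): joint angles nearest the present ones, or None.
- manip.grab_frame(name): name is "scene" or "side" or "wrist"; returns (picture, depth): 480x640x3 uint8, red, green, blue; 480x640 float32, m along the optical axis (not along the pixel's ray), 0 where there is no reading.
- manip.get_calibration(name): a dict with "camera_matrix" (3x3 intrinsics, pixels), "R" (3x3) and "t" (3): a world point X has camera coordinates R X + t. Camera axes: x right, y down, z forward; pixel columns grow to the right and rows downward; lengths in m; the calibration is good to about 2 mm. A picture is of the moment at which its call begins: read the wrist's pose just before it. get_calibration takes no time and is no camera call; for the wrist camera it gives the pose at the moment of the call.
A pose or a line that the arm cannot do raises manip.Unreachable and nothing moves.
- manip.sign_off(): hands the job in, once; it reports no verdict.
Trained networks look in the newest picture that a camera, given by its name, has taken for a name from the list of things; names that differ only in an ending like _2 or _b are one class to them, and where a whole thing is asked for, a point or a joint stands for the part that bears it (a point fixed in the world has none). Each returns a list of dicts, best first, with "confidence" (0 to 1); they miss things now and then, are a little off and sometimes report something else, mostly with a low value. They report only what shows in the picture. A call takes as long as a camera call. They do not tell look-alikes from the thing itself.
- manip.look_for(camera, name): "at" ([x, y, z] in m, in world coordinates, good to about 4 mm: the middle of the surface that is visible of it).
Readings, each from a call of its own:
- manip.current_time(): time.
- manip.current_qpos(): joint angles.
- manip.current_joint_vel(): joint speeds.
- manip.current_joint_torque(): joint torques, N m.
- manip.current_ee_pos(): TCP position.
- manip.current_tcp_rot(): TCP orientation.
- manip.current_force(): force on the tool from outside, world axes, zero at the start.
- manip.current_ft_torque(): the same for the moment, N m.
- manip.current_grip_width(): opening from 0.0 (shut) to 1.0 (fully open).
Only numpy, scipy, OpenCV 4.12 (cv2) and the standard library are available. Lean on these libraries where they do the work, as an engineer would, in place of code of your own. Each camera call takes 0.05 s, during which the arm holds its last target.

## Task

The plate reader is going away for service: take its carriage lock pin (the one with the flat black grip) out of the accessory stand, put its tip down through the slot in the reader's top plate and, pressing only lightly, feel along the carriage plate inside until it drops into the blind lock hole. Then push it gently fully home, upright with its flange flat on the top plate, and let go. Leave the other two things in the stand and the microplate on the reader where they are.

Things in the scene. Friction and masses are not known exactly. Their poses are not given: they have to be found in the camera images.
- reader: White microplate reader fixed to the bench: 240 mm deep (its x), 320 mm wide (y), 130 mm high; origin at the centre of its underside, front (black plate door) to -x, z up. A steel top plate, 120 x 56 mm, 3 mm proud, with a slot along x lies on the right half (-y) of its top. Inside rides a carriage, whose drive is damaged if the pin presses on it or the reader with more than 30 N.
- slot (a point): Centre of the slot in the steel top plate, level with that plate's upper face, 130 mm above the bench. The slot is 80 mm long along this frame's x (the reader's x) and 11 mm wide along y; z is up. The top plate is 8 mm thick.
- under_slot (a point): Point 16 mm below slot (same axes), level with the carriage's flat plate, which closes the slot from below. On the slot's centre line, within 22 mm of here along +x or -x, the carriage has an unmarked round blind lock hole, 10 mm wide, 15 mm deep. Its place varies and is not measured: feel for it. The carriage's screw drive holds it still.
- pin_head (a point): Centre of the lock pin's flat black grip: 14 mm thick along its x, 30 mm wide along y, 28 mm high; z up along the pin. It stands in any of the stand's three bores. Under the grip: neck 11 mm thick, 12 mm long; steel flange 22 mm across, 4 mm thick, its underside 30 mm below this point, resting on the stand; round shank 8 mm thick, 28 mm long, the last 3 mm tapered to 6 mm. About 70 g.
- pin_tip (a point): End of the lock pin's shank, on its axis, 58 mm below the centre of the grip and 28 mm below the flange's underside; same axes as the grip.
- stand: Grey plastic accessory stand, fixed: block 190 mm (its x) by 64 mm (its y), 46 mm high, origin at the centre of its underside, with three upright bores 10 mm wide and 36 mm deep on its centre line at x = -62, 0 and 62 mm.
- lamp_pin_head (a point): Bystander in the stand: a shorter lock pin with a round black knob 24 mm across and 18 mm high; this point is the centre of the knob, 13 mm above the stand.
- driver_handle (a point): Bystander in the stand: small screwdriver stuck blade down, its waisted round grey handle 20 mm across and 52 mm high; this point is the handle's centre, 26 mm above the stand.
- microplate: Bystander: white 96-well microplate, 86 mm x 128 mm, 14 mm high, lying on the left half of the reader's top; origin at the centre of its underside.
Not all that is in view belongs to the job. What is shaped like the stand but red is not meant.

How it is judged:
By the outcome, as a careful person would: the job done as asked, in the order asked, and still so for the second after the job is handed in, with the robot touching nothing.
It also fails if it takes over 67 s, if anything falls off the work surface, if the arm or the gripper's body presses on something with over 40 N, if the wrist force passes 120 N, or if a joint passes its speed limit or range.

## Working session

There is one attempt and no reset: what is moved stays moved. The work goes in short steps, each a Python script; the robot and the scene stay as the last script left them, time stands still between calls to the robot, and variables do not carry over. Pictures are saved under pics/ and viewed, and the job is handed in when it is done.

```bash
ls; mkdir -p pics; python3 - <<'E'
from bench import manip
import cv2,numpy as np
for c in ["scene","side","wrist"]:
    p,d=manip.grab_frame(c); cv2.imwrite(f"pics/{c}0.png",p[:,:,::-1]); np.save(f"{c}0.npy",d)
    k=manip.get_calibration(c); np.savez(f"{c}0cal.npz",**k)
    for n in ["pin_head","stand","slot","reader","lamp_pin_head","driver_handle","microplate"]:
        try:
            for r in manip.look_for(c,n)[:3]: print(c,n,np.round(r["at"],3),round(r["confidence"],2))
        except Exception as e: print(c,n,e)
print(manip.current_time(),manip.current_force())
E
```

```text
pics
scene pin_head [ 0.487 -0.26   0.072] 0.67
scene pin_head [ 0.562 -0.235  0.04 ] 0.19
scene stand [ 0.564 -0.236  0.04 ] 0.95
scene stand [ 0.541 -0.423  0.04 ] 0.79
scene slot [0.615 0.099 0.129] 0.86
scene reader [0.615 0.104 0.125] 0.59
scene driver_handle [ 0.61  -0.247  0.08 ] 0.5
scene microplate [0.537 0.157 0.14 ] 0.86
side pin_head [ 0.481 -0.278  0.078] 0.67
side stand [ 0.535 -0.28   0.049] 0.94
side stand [ 0.52  -0.469  0.046] 0.57
side slot [ 0.531 -0.043  0.119] 0.66
side reader [ 0.528 -0.048  0.124] 0.7
side lamp_pin_head [ 0.545 -0.264  0.064] 0.59
side driver_handle [ 0.546 -0.264  0.068] 0.61
side driver_handle [ 0.604 -0.258  0.08 ] 0.53
side microplate [0.529 0.136 0.141] 0.91
1.2 [ 0.24519554 -0.32926595  0.34585692]
```

View pics/scene0.png

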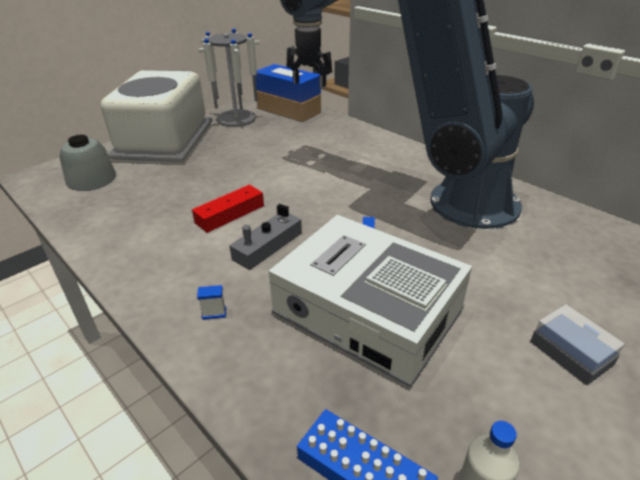

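View pics/side0.png

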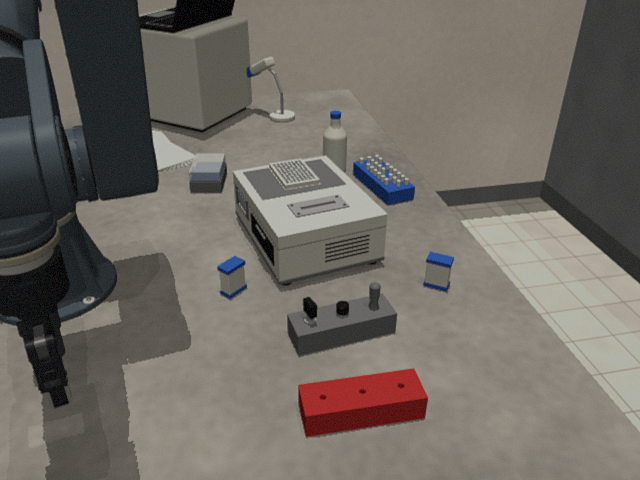

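View pics/wrist0.png

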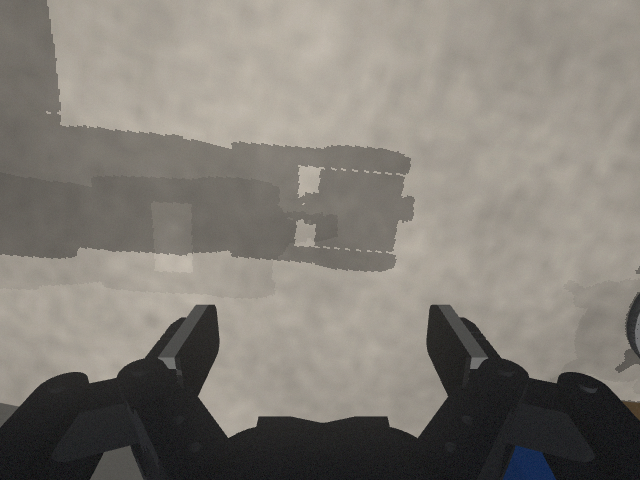

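The side view shows the reader slot at about (318,206), the grey stand with the flat-grip pin at (311,308), the knob at (342,308) and the driver at (375,296). The red block is a decoy. Next I'll take the wrist camera over the stand and the slot.

```bash
cat > h.py <<'E'
import numpy as np,cv2
from bench import manip
def cloud(d,k):
    K=k["camera_matrix"];v,u=np.mgrid[0:480,0:640]
    P=np.stack([(u-K[0,2])/K[0,0]*d,(v-K[1,2])/K[1,1]*d,d],-1)
    return (P-k["t"])@k["R"]   # R^T(P-t)
def proj(X,k):
    c=k["R"]@np.asarray(X)+k["t"];p=k["camera_matrix"]@c;return p[:2]/p[2]
def snap(c,name):
    k=manip.get_calibration(c);p,d=manip.grab_frame(c);cv2.imwrite(f"pics/{name}.png",p[:,:,::-1]);np.savez(f"{name}.npz",d=d,p=p,**k);return p,d,k
def down(yaw): # tool x down, tool y (jaw) at yaw
    y=np.array([np.cos(yaw),np.sin(yaw),0]);x=np.array([0,0,-1.]);return np.stack([x,y,np.cross(x,y)],1)
E
python3 - <<'E'
from h import *
for c in ["side","scene"]:
    k=dict(np.load(c+"0cal.npz"));P=cloud(np.load(c+"0.npy"),k)
    px={"side":[(311,303),(342,306),(375,290),(318,206),(296,213),(340,201)],"scene":[(283,209),(266,227),(247,231),(338,254)]}[c]
    for u,v in px: print(c,u,v,np.round(P[v,u],3))
k=manip.get_calibration("wrist");C=-k["R"].T@k["t"];R=manip.current_tcp_rot();p=manip.current_ee_pos()
print("cam in tool",R.T@(C-p),"\n",R.T@k["R"].T, k["camera_matrix"]);print(R)
E
```

```text
side 311 303 [ 0.483 -0.273  0.091]
side 342 306 [ 0.541 -0.263  0.068]
side 375 290 [ 0.603 -0.258  0.09 ]
side 318 206 [0.556 0.007 0.124]
side 296 213 [ 0.503 -0.023  0.13 ]
side 340 201 [0.606 0.011 0.129]
scene 283 209 [ 0.487 -0.259  0.085]
scene 266 227 [ 0.549 -0.251  0.065]
scene 247 231 [ 0.608 -0.246  0.086]
scene 338 254 [ 0.542 -0.013  0.112]
cam in tool [-0.14271052  0.00026523 -0.0753689 ] 
 [[-8.71517869e-04 -2.97645598e-01  9.54676038e-01]
 [ 9.99999360e-01  4.29661995e-04  1.04685178e-03]
 [-7.21778836e-04  9.54676340e-01  2.97645033e-01]] [[359.25567311   0.         322.50921464]
 [  0.         359.25567311 240.48895267]
 [  0.           0.           1.        ]]
[[ 1.58168385e-05  2.51065977e-01 -9.67969976e-01]
 [-1.42752082e-05 -9.67969976e-01 -2.51065977e-01]
 [-1.00000000e+00  1.77890430e-05 -1.17262057e-05]]
```

```bash
python3 - <<'E'
from h import *
a=np.arctan2(.015,.12)
Rs=[down(a),down(a+np.pi)]
q0=manip.current_qpos()
best=None
for R in Rs:
    q=manip.inverse_kinematics([.53,-.264,.24],R); print(q)
    if q is not None and (best is None or np.abs(q-q0).max()<best[0]): best=(np.abs(q-q0).max(),R)
manip.move_ptp([.53,-.264,.24],best[1])
snap("wrist","w1")
for n in ["pin_head","lamp_pin_head","driver_handle"]:
    for r in manip.look_for("wrist",n)[:2]: print(n,np.round(r["at"],4),round(r["confidence"],2))
print(manip.current_time())
E
```

```text
[-5.40750493e-01  4.18857384e-01  1.52884885e+00 -4.44089210e-16
  1.19388642e+00 -6.65105488e-01]
[-5.40750493e-01  4.18857384e-01  1.52884885e+00 -4.44089210e-16
  1.19388642e+00  2.47648717e+00]
pin_head [ 0.4801 -0.258   0.0883] 0.57
lamp_pin_head [ 0.544  -0.2609  0.0692] 0.69
driver_handle [ 0.6022 -0.2519  0.0953] 0.98
3.1333
```

View pics/w1.png

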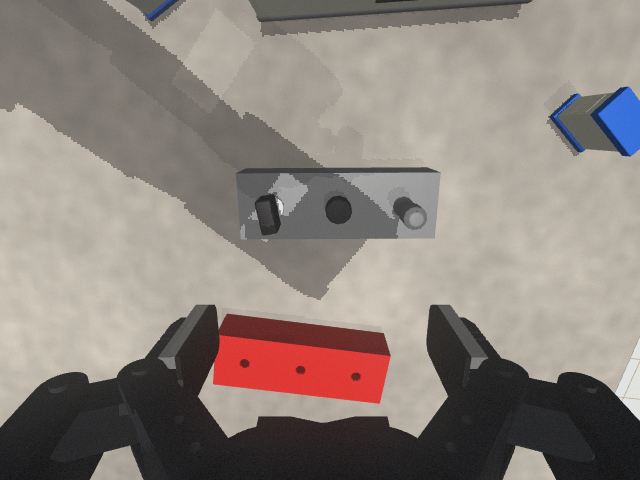

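The wrist view shows the flat black grip at (268,214), the knob at (338,209) and the driver at (412,213), all in the grey stand. I'll fit the grip's top face from the depth.

```bash
python3 - <<'E'
from h import *
z=dict(np.load("w1.npz"));P=cloud(z["d"],z)
sub=P[180:245,245:295].reshape(-1,3)
h,e=np.histogram(sub[:,2],bins=np.arange(.03,.1,.003));print(list(zip(np.round(e,3),h)))
t=sub[sub[:,2]>.084];print(len(t),t.mean(0),t[:,2].max())
r=cv2.minAreaRect((t[:,:2]*1000).astype(np.float32));print(r)
s=P[165:245,230:445].reshape(-1,3);s=s[(s[:,2]>.040)&(s[:,2]<.052)]
rs=cv2.minAreaRect((s[:,:2]*1000).astype(np.float32));print("stand",rs,np.median(s[:,2]))
b=cv2.boxPoints(r);bs=cv2.boxPoints(rs)
for bb in(b,bs): print(np.round(bb,1).tolist())
for rect,zz in((b,.09),(bs,.046)):
    print([np.round(proj([x/1000,y/1000,zz],z)).tolist() for x,y in rect])
im=z["p"][150:260,220:460,::-1];cv2.imwrite("pics/w1c.png",cv2.resize(im,None,fx=3.3,fy=3.3,interpolation=cv2.INTER_CUBIC))
E
```

```text
[(np.float64(0.03), np.int64(0)), (np.float64(0.033), np.int64(0)), (np.float64(0.036), np.int64(0)), (np.float64(0.039), np.int64(0)), (np.float64(0.042), np.int64(108)), (np.float64(0.045), np.int64(1932)), (np.float64(0.048), np.int64(98)), (np.float64(0.051), np.int64(15)), (np.float64(0.054), np.int64(0)), (np.float64(0.057), np.int64(0)), (np.float64(0.06), np.int64(0)), (np.float64(0.063), np.int64(16)), (np.float64(0.066), np.int64(26)), (np.float64(0.069), np.int64(25)), (np.float64(0.072), np.int64(23)), (np.float64(0.075), np.int64(24)), (np.float64(0.078), np.int64(33)), (np.float64(0.081), np.int64(29)), (np.float64(0.084), np.int64(23)), (np.float64(0.087), np.int64(310)), (np.float64(0.09), np.int64(274)), (np.float64(0.093), np.int64(0)), (np.float64(0.096), np.int64(0))]
621 [ 0.48230331 -0.26386734  0.09631414] 0.3826982270154024
((491.9146728515625, -233.20352172851562), (99.685791015625, 26.248748779296875), 72.21809387207031)
stand ((542.6063232421875, -258.628662109375), (190.4206085205078, 64.63169860839844), 7.245285987854004) 0.04619314828068119
[[464.20001220703125, -276.70001220703125], [489.20001220703125, -284.70001220703125], [519.5999755859375, -189.6999969482422], [494.6000061035156, -181.6999969482422]]
[[444.1000061035156, -238.60000610351562], [452.20001220703125, -302.70001220703125], [641.0999755859375, -278.70001220703125], [633.0, -214.60000610351562]]
[[245.0, 227.0], [273.0, 239.0], [322.0, 128.0], [291.0, 113.0]]
[[235.0, 172.0], [240.0, 239.0], [434.0, 238.0], [441.0, 172.0]]
```

View pics/w1c.png

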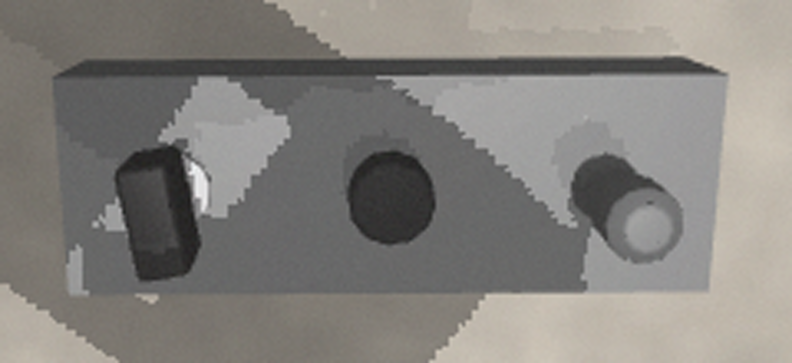

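```bash
python3 - <<'E'
from h import *
z=dict(np.load("w1.npz"));P=cloud(z["d"],z)
sub=P[180:245,245:295].reshape(-1,3)
t=sub[(sub[:,2]>.0855)&(sub[:,2]<.096)]
r=cv2.minAreaRect((t[:,:2]*1000).astype(np.float32));print(len(t),t.mean(0),r)
w,v=np.linalg.eigh(np.cov(t[:,:2].T));print(np.sqrt(w*12),np.degrees(np.arctan2(v[1],v[0])))
a=np.radians(7.245);print([.5426-.062*np.cos(a),-.2586-.062*np.sin(a)])
# slot plate from side / scene depth
for c in["side","scene"]:
    k=dict(np.load(c+"0cal.npz"));Q=cloud(np.load(c+"0.npy"),k).reshape(-1,3)
    m=(Q[:,0]>.38)&(Q[:,0]<.75)&(Q[:,1]>-.15)&(Q[:,1]<.3)&(Q[:,2]>.121)&(Q[:,2]<.134)
    print(c,m.sum(),cv2.minAreaRect((Q[m,:2]*1000).astype(np.float32)),np.median(Q[m,2]))
E
```

```text
595 [ 0.48135822 -0.26566776  0.0898113 ] ((481.0591125488281, -266.5693054199219), (14.37621021270752, 30.52431869506836), 16.657590866088867)
[0.01410987 0.02992897] [-163.03882026  106.96117974]
[np.float64(0.4810950105519171), np.float64(-0.2664189687933393)]
side 6768 ((541.564453125, 76.70911407470703), (244.03054809570312, 331.26519775390625), 10.606877326965332) 0.12683503318815523
scene 11504 ((542.5068359375, 73.0369873046875), (244.76187133789062, 322.4041442871094), 10.675386428833008) 0.12702646853964883
```

The stand and grip fits agree: the grip is at (0.481, −0.266) with yaw about 16.8°. Grasping now.

```bash
python3 - <<'E'
from h import *
R=down(np.radians(16.8))
manip.set_gripper(.5,60)
manip.move_ptp([.4811,-.2666,.13],R)
manip.move_l([.4811,-.2666,.060],max_speed=.12)
print(manip.current_ee_pos(),manip.current_force())
manip.set_gripper(0.0,60)
print(manip.current_grip_width(),manip.current_force(),manip.current_time())
manip.move_l([.4811,-.2666,.064],max_speed=.03)
print(manip.current_force())
manip.move_l([.4811,-.2666,.20],max_speed=.15)
print(manip.current_grip_width(),manip.current_force(),manip.current_time())
a=np.radians(10.6)
# slot guess
manip.move_ptp([.52,-.05,.26],R)
f=manip.current_force()
snap("wrist","w2");snap("side","s2")
for n in["slot","pin_head","pin_tip"]:
    for r in manip.look_for("wrist",n)[:2]: print(n,np.round(r["at"],4),round(r["confidence"],2))
print(f,manip.current_ee_pos(),manip.current_time())
E
```

```text
[ 0.48178352 -0.26692865  0.06090231] [ 1.02404852 -0.5257173   0.07084421]
0.15143014767083057 [0.1574688  0.34843248 6.35453465] 5.275
[ 0.70353221  0.17238109 -1.38036769]
0.148787773184463 [ 0.64838911 -0.04171913 -0.77866778] 6.6167
pin_head [ 0.5165 -0.0418  0.2894] 0.96
pin_tip [ 0.5215 -0.04    0.2911] 0.71
[ 0.51533055 -0.60815954 -0.91239903] [ 0.51989339 -0.05096659  0.25962156] 7.775
```

View pics/w2.png

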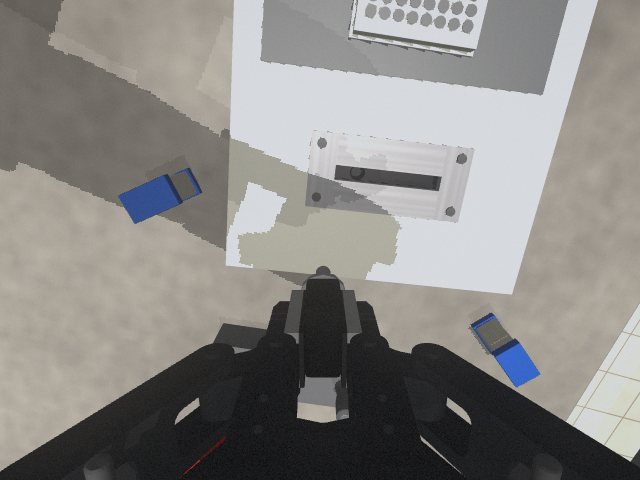

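View pics/s2.png

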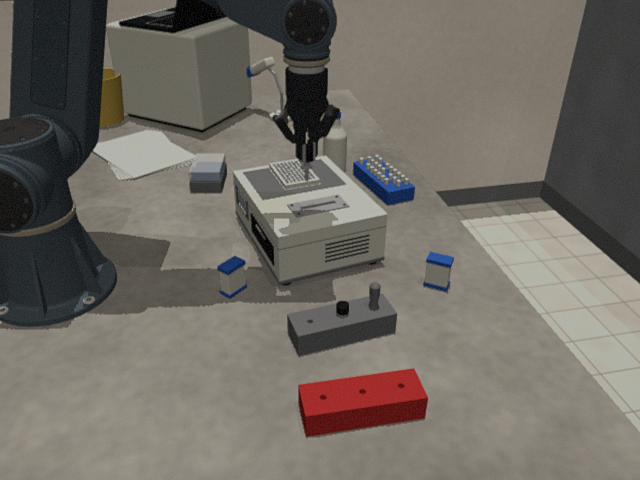

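The pin is held in the gripper. The slot is at about (335..440, 165..190), and there's a dark round mark near (357,173). I'll zoom in and fit the slot.

```bash
python3 - <<'E'
from h import *
z=dict(np.load("w2.npz"));P=cloud(z["d"],z);p=z["p"]
cv2.imwrite("pics/w2c.png",cv2.resize(p[120:230,295:485,::-1],None,fx=4.2,fy=4.2,interpolation=cv2.INTER_CUBIC))
g=cv2.cvtColor(p,cv2.COLOR_RGB2GRAY)
K=z["camera_matrix"]
def back(u,v,zz):
    C=-z["R"].T@z["t"];d=z["R"].T@np.linalg.inv(K)@np.array([u,v,1.]);return C+d*(zz-C[2])/d[2]
m=((g<110)*255).astype(np.uint8);m[:155]=0;m[200:]=0;m[:,:325]=0;m[:,447:]=0
n,l,s,c=cv2.connectedComponentsWithStats(m);i=1+np.argmax(s[1:,4]);print(s[i])
vv,uu=np.nonzero(l==i);X=np.array([back(u,v,.130) for u,v in zip(uu,vv)])
print("slot img",cv2.minAreaRect((X[:,:2]*1000).astype(np.float32)))
# steel plate by depth
Q=P[110:240,290:490].reshape(-1,3)
pl=Q[(Q[:,2]>.1286)&(Q[:,2]<.1345)]
print("z hist",np.histogram(Q[:,2],bins=np.arange(.108,.136,.001)))
r=P[0:300,220:600].reshape(-1,3);
dep=(P[...,2]<.122)&(P[...,2]>.105);dep[:160]=0;dep[195:]=0;dep[:,:325]=0;dep[:,447:]=0
vv,uu=np.nonzero(dep);print(len(vv),uu.min(),uu.max(),vv.min(),vv.max())
X=np.array([back(u,v,.130) for u,v in zip(uu,vv)])
print("slot depth",cv2.minAreaRect((X[:,:2]*1000).astype(np.float32)))
for u in range(335,442,6): print(u,[round(float(P[v,u,2]),3) for v in (170,174,178,182,186)])
h=back(357,173,.114);print("mark",h)
E
```

```text
[ 334  165  108   26 1522]
slot img ((554.21240234375, 1.607046127319336), (79.875, 10.74252986907959), 10.603338241577148)
z hist (array([   3,    4,    0,    2,   68,  434,  632,  123,    7,    0,    0,
          0,    0,    5,   16,   27,   41,  715, 5032, 6610, 2112, 3753,
       4949, 1176,   82,    3,    0,    0]), array([0.108, 0.109, 0.11 , 0.111, 0.112, 0.113, 0.114, 0.115, 0.116,
       0.117, 0.118, 0.119, 0.12 , 0.121, 0.122, 0.123, 0.124, 0.125,
       0.126, 0.127, 0.128, 0.129, 0.13 , 0.131, 0.132, 0.133, 0.134,
       0.135, 0.136]))
1288 335 438 165 188
slot depth ((552.917724609375, 1.8979110717773438), (77.52645874023438, 10.018589973449707), 10.604429244995117)
335 [0.114, 0.113, 0.123, 0.131, 0.131]
341 [0.114, 0.115, 0.114, 0.131, 0.131]
347 [0.115, 0.114, 0.114, 0.13, 0.129]
353 [0.1, 0.099, 0.114, 0.13, 0.13]
359 [0.098, 0.099, 0.113, 0.13, 0.13]
365 [0.114, 0.115, 0.114, 0.127, 0.129]
371 [0.115, 0.113, 0.115, 0.123, 0.132]
377 [0.114, 0.114, 0.114, 0.115, 0.13]
383 [0.115, 0.114, 0.115, 0.114, 0.129]
389 [0.131, 0.115, 0.115, 0.114, 0.13]
395 [0.131, 0.115, 0.114, 0.114, 0.13]
401 [0.132, 0.115, 0.114, 0.114, 0.126]
407 [0.131, 0.114, 0.113, 0.114, 0.124]
413 [0.13, 0.113, 0.113, 0.114, 0.115]
419 [0.13, 0.115, 0.114, 0.114, 0.113]
425 [0.13, 0.131, 0.114, 0.114, 0.114]
431 [0.13, 0.131, 0.116, 0.114, 0.115]
437 [0.13, 0.13, 0.115, 0.125, 0.124]
mark [ 0.53317453 -0.00307379  0.114     ]
```

View pics/w2c.png

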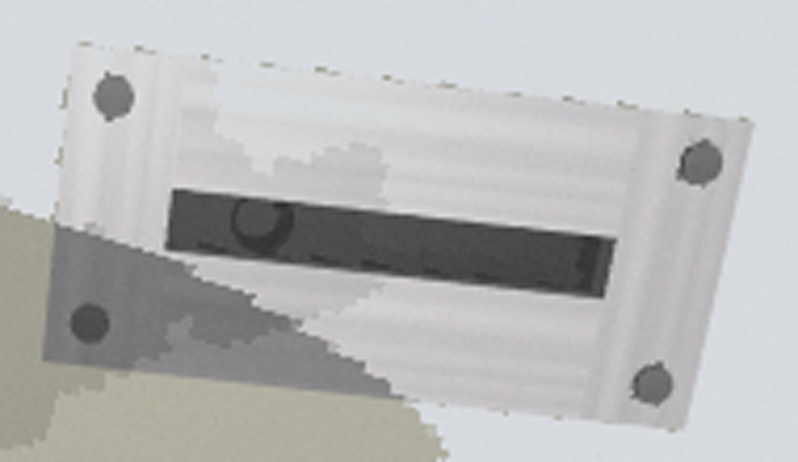

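The hole is actually visible in this view: depth reads 0.099 m against 0.114 m, at about −21.5 mm along the slot. I'll use it as a prior and still feel for it. First, checking the held tip against the camera.

```bash
python3 - <<'E'
from h import *
z=dict(np.load("w2.npz"));P=cloud(z["d"],z)
e=np.array([.5199,-.0510,.2596]);print("pred tip px",proj(e-[0,0,.0429],z))
for v in range(258,296,4): print(v,[ (np.round(P[v,u],3).tolist()) for u in (319,323,327)])
cv2.imwrite("pics/w2t.png",cv2.resize(z["p"][250:390,280:370,::-1],None,fx=4,fy=4,interpolation=cv2.INTER_CUBIC))
s=dict(np.load("s2.npz"))
print("side tip px",proj(e-[0,0,.0429],s),"head",proj(e+[0,0,.015],s))
cv2.imwrite("pics/s2t.png",cv2.resize(s["p"][120:220,260:360,::-1],None,fx=5,fy=5,interpolation=cv2.INTER_CUBIC))
E
```

```text
pred tip px [323.76615027 271.45667107]
258 [[0.524, -0.076, 0.128], [0.527, -0.075, 0.128], [0.53, -0.074, 0.127]]
262 [[0.525, -0.079, 0.127], [0.528, -0.078, 0.128], [0.531, -0.078, 0.126]]
266 [[0.526, -0.083, 0.127], [0.518, -0.046, 0.222], [0.532, -0.081, 0.127]]
270 [[0.516, -0.048, 0.224], [0.518, -0.046, 0.227], [0.52, -0.047, 0.225]]
274 [[0.514, -0.041, 0.247], [0.516, -0.04, 0.249], [0.518, -0.04, 0.247]]
278 [[0.515, -0.042, 0.248], [0.517, -0.042, 0.248], [0.518, -0.041, 0.248]]
282 [[0.513, -0.037, 0.266], [0.515, -0.036, 0.266], [0.516, -0.036, 0.266]]
286 [[0.513, -0.037, 0.27], [0.515, -0.036, 0.27], [0.516, -0.036, 0.27]]
290 [[0.513, -0.037, 0.274], [0.515, -0.036, 0.273], [0.517, -0.036, 0.273]]
294 [[0.514, -0.037, 0.277], [0.515, -0.036, 0.278], [0.516, -0.035, 0.278]]
side tip px [306.38610603 180.21266777] head [306.26446869 152.64298102]
```

View pics/w2t.png

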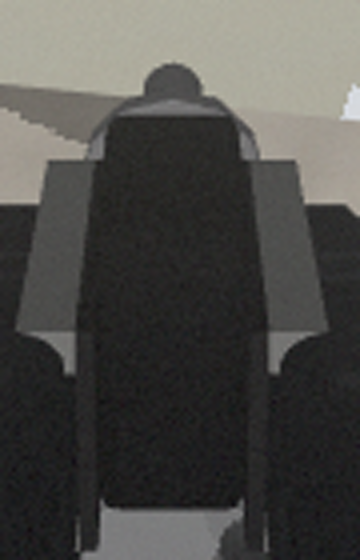

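View pics/s2t.png

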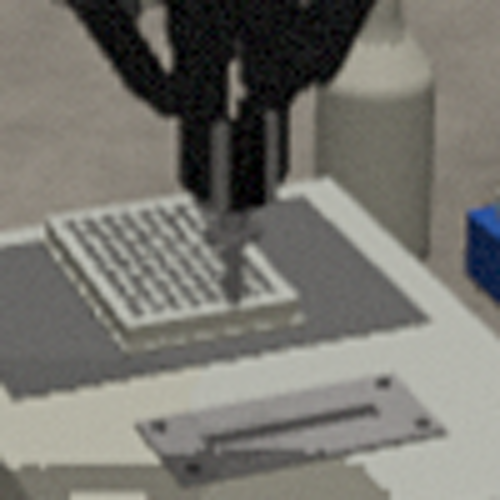

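The tip prediction matches both views. Next: hover 13 mm behind slot centre, descend guarded, then feel toward the hole.

```bash
cat >> h.py <<'E'
A=np.radians(10.6);C=np.array([.5540,.0017]);U=np.array([np.cos(A),np.sin(A)]);V=np.array([-U[1],U[0]])
def at(s,z,l=0.): xy=C+s*U+l*V;return [xy[0],xy[1],z]
def sl():
    e=np.array(manip.current_ee_pos());d=e[:2]-C;return np.round([1e3*d@U,1e3*d@V,1e3*e[2]],2)
E
python3 - <<'E'
from h import *
R=down(A)
manip.move_ptp(at(-.013,.19),R);manip.dwell(.2)
print(sl(),manip.current_time())
manip.move_l(at(-.013,.178),max_speed=.06);manip.dwell(.3)
f0=np.array(manip.current_force());print(sl(),f0)
snap("wrist","w3");snap("side","s3")
t=manip.current_time();manip.move_l(at(-.013,.177),max_speed=.03);print(sl(),manip.current_time()-t,manip.current_force()-f0)
print(manip.current_time())
E
```

```text
[-12.68  -0.85 191.24] 8.4167
[-1.2910e+01 -1.0000e-02  1.7816e+02] [-0.58124255 -0.17396274 -0.40749479]
[-1.3030e+01  2.0000e-02  1.7695e+02] 0.25 [ 1.10159683  0.31432182 -0.90176612]
9.4167
```

View pics/w3.png

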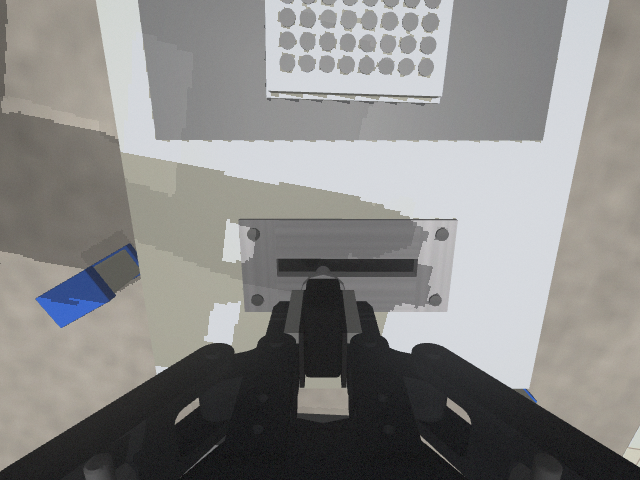

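The wrist view shows the slot at (277..417, 259..277), with the tip at (323,270) over it. I'll refit the slot from this closer view to check the lateral alignment.

```bash
python3 - <<'E'
from h import *
z=dict(np.load("w3.npz"));p=z["p"];g=cv2.cvtColor(p,cv2.COLOR_RGB2GRAY);K=z["camera_matrix"]
def back(u,v,zz):
    C=-z["R"].T@z["t"];d=z["R"].T@np.linalg.inv(K)@np.array([u,v,1.]);return C+d*(zz-C[2])/d[2]
for u in (285,295,345,360,380,400,410):
    print(u,g[254:282,u].tolist())
print(g[268,270:285].tolist(),g[268,408:425].tolist())
for s in(-.04,.04):
  for l in(-.0055,.0055): print(s,l,proj(at(s,.130,l),z))
print("tip",proj(at(-.013,.1353),z))
cv2.imwrite("pics/w3c.png",cv2.resize(p[210:320,235:465,::-1],None,fx=3.4,fy=3.4,interpolation=cv2.INTER_CUBIC))
E
```

```text
285 [113, 111, 114, 117, 93, 45, 40, 46, 44, 46, 47, 47, 43, 41, 42, 41, 46, 57, 75, 76, 73, 73, 85, 110, 113, 109, 109, 110]
295 [114, 113, 113, 116, 93, 43, 40, 42, 46, 46, 40, 47, 41, 40, 44, 43, 41, 56, 74, 72, 73, 72, 81, 109, 114, 113, 110, 108]
345 [113, 111, 111, 115, 114, 47, 45, 41, 41, 41, 40, 39, 37, 41, 41, 40, 41, 53, 73, 68, 72, 71, 73, 124, 124, 123, 122, 123]
360 [112, 113, 114, 115, 111, 49, 41, 37, 41, 44, 43, 44, 41, 43, 44, 43, 45, 47, 74, 76, 71, 74, 75, 125, 126, 126, 124, 123]
380 [112, 127, 128, 130, 130, 48, 43, 43, 45, 43, 45, 41, 41, 45, 44, 46, 47, 49, 76, 75, 76, 76, 75, 125, 123, 125, 124, 124]
400 [127, 126, 130, 132, 129, 50, 46, 47, 46, 45, 46, 50, 45, 46, 48, 47, 47, 48, 77, 78, 79, 78, 80, 127, 125, 124, 126, 124]
410 [128, 127, 127, 131, 130, 50, 50, 49, 49, 48, 56, 51, 50, 51, 48, 52, 46, 55, 80, 79, 80, 79, 81, 126, 127, 125, 124, 127]
[115, 114, 112, 114, 116, 115, 102, 70, 63, 43, 43, 46, 44, 48, 41] [49, 48, 48, 47, 51, 59, 77, 73, 76, 111, 124, 122, 125, 125, 127, 128, 130]
-0.04 -0.0055 [276.37826457 276.22829109]
-0.04 0.0055 [275.64705606 258.23791786]
0.04 -0.0055 [415.60382676 276.30497566]
0.04 0.0055 [417.12391424 258.32012284]
tip [323.41451483 270.85900538]
```

View pics/w3c.png

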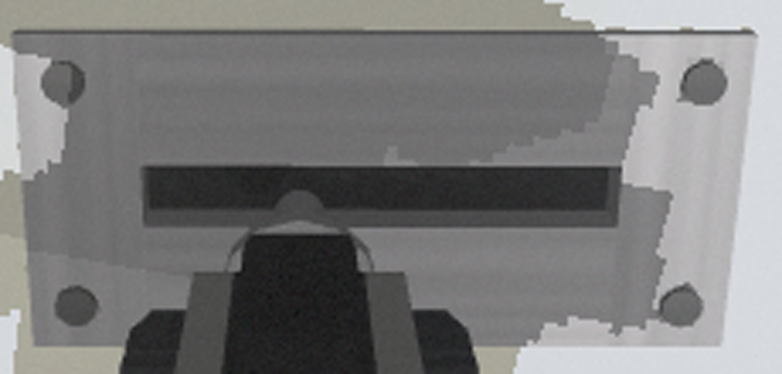

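The slot edges agree to 0.3 mm, so I'm descending with a force guard.

```bash
python3 - <<'E'
from h import *
manip.dwell(.2);f0=np.array(manip.current_force());np.save("f0.npy",f0);print(f0)
def rd(): 
    manip.dwell(.05);return np.array([manip.current_force() for _ in range(3)]).mean(0)-f0
z=.177
while z>.150:
    z-=.002 if z>.1615 else .0005
    manip.move_l(at(-.013,z),max_speed=.03)
    f=rd();print(round(z,4),sl(),np.round(f,1))
    if f[2]>2.5 or np.hypot(f[0],f[1])>4: break
print(manip.current_time())
E
```

```text
[ 0.63808247  0.51346414 -0.18792073]
0.175 [-1.3030e+01  1.0000e-02  1.7493e+02] [-1.3 -0.6 -0.8]
0.173 [-1.3030e+01  2.0000e-02  1.7294e+02] [-0.2 -0.7  0.6]
0.171 [-1.3060e+01  1.0000e-02  1.7091e+02] [ 0.2 -0.5 -0.8]
0.169 [-1.3020e+01  2.0000e-02  1.6896e+02] [-1.3 -1.1 -1.5]
0.167 [-1.3040e+01  1.0000e-02  1.6692e+02] [-0.4 -0.1 -0.3]
0.165 [-1.3040e+01 -1.0000e-02  1.6494e+02] [-0.7 -0.7 -0.5]
0.163 [-1.3030e+01  3.0000e-02  1.6294e+02] [-0.7  0.2 -0.8]
0.161 [-1.3030e+01 -1.0000e-02  1.6095e+02] [-0.8 -0.4 -1.6]
0.1605 [-1.3000e+01  1.0000e-02  1.6051e+02] [-0.7 -0.4 -1.2]
0.16 [-13.02   0.   159.97] [-0.5 -0.8 -0.7]
0.1595 [-13.01  -0.   159.49] [ 0.1 -0.2  0.2]
0.159 [-13.02   0.   158.98] [-0.7 -0.5 -1.4]
0.1585 [-1.299e+01 -2.000e-02  1.585e+02] [-0.2 -0.2  0.7]
0.158 [-1.3010e+01  1.0000e-02  1.5798e+02] [ 0.3 -0.2 -0.2]
0.1575 [-1.299e+01 -1.000e-02  1.575e+02] [-2.  -0.2 -0.5]
0.157 [-1.3000e+01  1.0000e-02  1.5698e+02] [-0.9 -0.  -1.3]
0.1565 [-1.2880e+01 -2.0000e-02  1.5679e+02] [-1.4 -0.6  4.5]
14.7167
```

Contact came at z≈0.1567 with about 5 N. Sliding lightly toward the hole.

```bash
python3 - <<'E'
from h import *
f0=np.load("f0.npy")-[0,0,.6]
def rd(): 
    manip.dwell(.05);return np.array([manip.current_force() for _ in range(3)]).mean(0)-f0
s=-.013;z=.1564;low=0
while s>-.026:
    s-=.0005 if s<-.0175 else .001
    manip.move_l(at(s,z),max_speed=.03)
    f=rd();print(round(s,4),round(z,4),sl(),np.round(f,1), round(float(f[:2]@U),1))
    if f[2]>9: z+=.0003
    if f[2]<2.0:
        low+=1
        if low>=2:
            # probe down 1.2 mm
            manip.move_l(at(s,z-.0008),max_speed=.02);f=rd();print(" probe",sl(),np.round(f,1))
            if f[2]<2.5: print("dropped");break
            manip.move_l(at(s,z-.0002),max_speed=.02);z-=.0002;low=0
    else: low=0
print(manip.current_time())
E
```

```text
-0.014 0.1564 [-1.3420e+01 -9.0000e-02  1.5678e+02] [1.5 0.8 5.1] 1.7
-0.015 0.1564 [-1.4480e+01 -1.4000e-01  1.5674e+02] [ 2.6 -0.1  6.5] 2.6
-0.016 0.1564 [-15.62  -0.16 156.72] [2.9 0.5 5.6] 2.9
-0.017 0.1564 [-1.6770e+01 -1.3000e-01  1.5662e+02] [ 3.2 -0.1  6. ] 3.2
-0.018 0.1564 [-1.8050e+01 -6.0000e-02  1.5642e+02] [ 2.  -1.3  5.3] 1.8
-0.0185 0.1564 [-19.54   0.25 155.64] [-0.3  0.  -0.1] -0.3
-0.019 0.1564 [-1.934e+01  1.200e-01  1.561e+02] [-0.7 -0.4 -0.8] -0.8
 probe [-1.9190e+01  3.0000e-02  1.5546e+02] [-2.7 -0.8 -1.3]
dropped
17.1167
```

It dropped in at s≈−19.3. I'll follow it down, centring by the side force.

```bash
python3 - <<'E'
from h import *
f0=np.load("f0.npy")-[0,0,.6]
def rd(): 
    manip.dwell(.05);return np.array([manip.current_force() for _ in range(5)]).mean(0)-f0
s=-.0200;z=.1556;l=0.;n=0
while z>.1465 and n<60:
    n+=1
    manip.move_l(at(s,z,l),max_speed=.03)
    f=rd();fs,fl=f[:2]@U,f[:2]@V
    print(round(s,4),round(l,4),round(z,4),sl(),np.round([fs,fl,f[2]],1))
    if abs(fs)>1.2: s+=np.clip(fs*.00025,-.0006,.0006)
    if abs(fl)>1.2: l+=np.clip(fl*.00025,-.0004,.0004)
    if f[2]>12: z+=.001
    elif f[2]<4: z-=.001 if z<.153 else .0006
    s=max(s,-.024)
    if manip.current_time()>32: break
print(manip.current_time())
E
```

```text
-0.02 0.0 0.1556 [-19.89  -0.   155.7 ] [-0.3 -0.5 -0.1]
-0.02 0.0 0.155 [-1.9960e+01  1.0000e-02  1.5498e+02] [-0.6  0.1  0.2]
-0.02 0.0 0.1544 [-2.0010e+01  4.0000e-02  1.5437e+02] [-0.6 -0.8 -0.2]
-0.02 0.0 0.1538 [-2.0020e+01 -1.0000e-02  1.5377e+02] [-0.9 -0.6  0.5]
-0.02 0.0 0.1532 [-2.0000e+01 -1.0000e-02  1.5317e+02] [-0.9 -0.4 -0.1]
-0.02 0.0 0.1526 [-1.998e+01  1.000e-02  1.526e+02] [-0.6 -0.2 -0.5]
-0.02 0.0 0.1516 [-2.0010e+01  1.0000e-02  1.5156e+02] [-0.7  0.2 -0.2]
-0.02 0.0 0.1506 [-2.0000e+01  1.0000e-02  1.5057e+02] [-0.4 -0.5 -0.6]
-0.02 0.0 0.1496 [-20.     0.   149.58] [-1.1 -1.   0. ]
-0.02 0.0 0.1486 [-2.0020e+01 -1.0000e-02  1.4857e+02] [-0.4 -0.7  0.3]
-0.02 0.0 0.1476 [-20.     0.   147.58] [-1.3  0.1  0.8]
-0.0203 0.0 0.1466 [-20.34  -0.   146.57] [-0.3  0.7 -0.1]
20.7167
```

```bash
python3 - <<'E'
from h import *
f0=np.load("f0.npy")-[0,0,.6]
def rd(): 
    manip.dwell(.05);return np.array([manip.current_force() for _ in range(5)]).mean(0)-f0
z=.1466
while z>.1425:
    z-=.0003
    manip.move_l(at(-.0205,z),max_speed=.02)
    f=rd();print(round(z,4),sl(),np.round([f[:2]@U,f[:2]@V,f[2]],1))
    if f[2]>8: break
snap("side","s4");snap("wrist","w4");snap("scene","c4")
print(manip.current_time())
E
```

```text
0.1463 [-2.0520e+01  2.0000e-02  1.4629e+02] [-0.8 -0.2 -0.1]
0.146 [-20.52   0.   145.98] [ 0.9 -1.   0.3]
0.1457 [-20.52   0.   145.68] [-0.5  0.3 -1.1]
0.1454 [-2.0500e+01 -1.0000e-02  1.4539e+02] [-0.9  0.   0. ]
0.1451 [-20.5  -0.  145.1] [-0.  -0.4 -0.2]
0.1448 [-2.0470e+01 -1.0000e-02  1.4491e+02] [-1.3 -0.7  1.7]
0.1445 [-2.0430e+01 -4.0000e-02  1.4487e+02] [-2.2  0.6  5. ]
0.1442 [-2.0410e+01 -4.0000e-02  1.4484e+02] [-4.9  0.9  9.5]
23.2667
```

It seated at z=0.1449, as predicted. Relieving the load, letting go and retreating, then checking.

```bash
python3 - <<'E'
from h import *
manip.move_l(at(-.0205,.1447),max_speed=.02);manip.dwell(.1);print(manip.current_force())
manip.set_gripper(.45);manip.dwell(.2);print(manip.current_grip_width(),manip.current_force())
manip.move_l(at(-.0205,.19),max_speed=.08)
manip.move_l(at(-.0205,.26,-.02),max_speed=.15);manip.dwell(.3)
snap("wrist","w5");snap("side","s5")
z=dict(np.load("w5.npz"));P=cloud(z["d"],z);
m=(np.hypot(P[...,0]-at(-.0205,0)[0],P[...,1]-at(-.0205,0)[1])<.03)
for a,b in((.170,.180),(.131,.1375)):
    t=P[m&(P[...,2]>a)&(P[...,2]<b)];print(len(t),np.median(t[:,2]),[((t.mean(0)[:2]-C)@U).round(4),((t.mean(0)[:2]-C)@V).round(4)],cv2.minAreaRect((t[:,:2]*1000).astype(np.float32)))
    X=np.c_[t[:,:2],np.ones(len(t))];print(np.linalg.lstsq(X,t[:,2],rcond=None)[0])
print(manip.current_time(),manip.current_force())
E
```

```text
[-1.39659601  0.45883221  4.92003346]
0.45066315472871993 [-0.50306085 -0.2410818  -0.10615745]
934 0.17401499505097717 [np.float64(-0.021), np.float64(0.0012)] ((533.2110595703125, -1.5549917221069336), (13.311935424804688, 29.90728759765625), 10.584672927856445)
[ 0.00555549 -0.0084392   0.1710106 ]
420 0.13139540136425137 [np.float64(-0.0208), np.float64(0.0032)] ((532.9937744140625, -2.1331329345703125), (57.721160888671875, 55.204124450683594), 10.534327507019043)
[ 0.00089176 -0.00827621  0.13149167]
25.9333 [-0.09842122  0.12919766 -0.38761823]
```

View pics/w5.png

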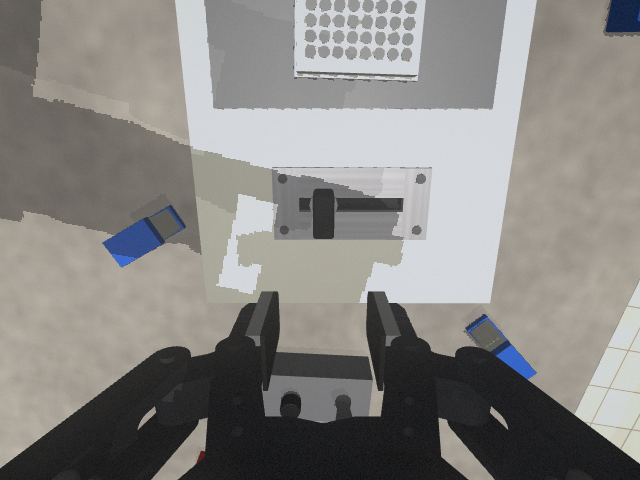

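View pics/s5.png

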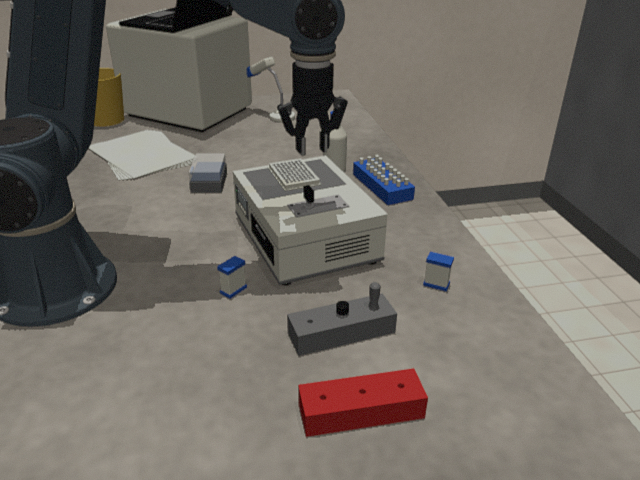

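The pin stands upright at (322,213). Its grip top is level at z=0.1740 (expected 0.174), and the other two things and the microplate haven't moved. Handing in.

```bash
python3 -c "
from bench import manip
manip.sign_off();print(manip.current_time())"
```

```text
the job is handed in; nothing more can be done
the job is handed in; nothing more can be done
```

The lock pin is fully home in the reader and the job is handed in, at about 26 s of the allowed 67 s.

- **Pick-up:** I took the flat-grip pin out of the grey stand and lowered it through the slot until it touched the carriage plate with about 5 N.
- **Finding the hole:** The wrist camera happened to show the hole about 21 mm toward −x from the slot centre. I touched down 13 mm out on that side and felt toward it at about 5–7 N. The pin dropped in at about −19.5 mm.
- **Seating:** I centred it by the side force, and the push home read at most about 10 N, against the 30 N limit.

**Last checks:**
- **Height and tilt:** The grip top was level at z = 0.174 m, which is the height expected with the flange flat on the top plate.
- **Pin position:** After I let go it stood upright at about −21 mm.
- **Other items:** The knob pin, the screwdriver and the microplate looked unmoved.
- **Gripper:** It was clear and read no force.
- **Disagreement:** One depth fit meant to isolate the flange mixed in top-plate points, so flange contact is inferred from grip height and push force, not seen directly. No other check failed.

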